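# Slacken the knurled clamp collar and send the cake tray down its track

## Task

The white carriage with the clear cake tray is locked in its track by the hold-down strap. With a fingertip on its knurled rim, roll the big steel collar counter-clockwise (seen from above) by two full turns, no more and no less to within about a sixth of a turn, so that the strap lifts and frees the carriage. Then push the carriage by its upright plate along the track until it rests fully against the end stop; grasp and lift nothing, leave the spare trays, bowl and jar alone, and finish with your hand clear.

Things in the scene. Friction and masses are not known exactly. Their poses are not given: they have to be found in the camera images.
- fixture: Grey-painted metal tray track with a clamp beside it, fixed to the table, turned up to 20 deg. Origin on the table surface; z up, y along the track to the end stop. Track plate x -113 to +23, y -175 to +175 mm, upper face at z = 12 mm, centre line x = -45 mm, side rails up to z = 23 mm. Clamp foot 120 x 110 x 12 mm about the stud.
- end_stop (a point): Centre of the inner face of the end stop, a steel bar across the track: fixture x = -45, y = +147, z = 32 mm; the bar's top is at z = 52 mm.
- stud (a point): Top of the fixed steel stud (18 mm thick) that carries the collar: fixture x = +80, y = -55, z = 100 mm.
- toe (a point): Underside of the toe that ends the hold-down strap, between the carriage's lugs (fixture x = +9, y = -55, z = 27 mm when tight). The dark steel strap, 26 mm wide, runs under the collar from the stud to the toe; its upper face is 19 mm above this point. It does not turn, and rises with the collar.
- collar (a joint): Turn of the knurled collar on the stud, rad: 0 = tight, grows counter-clockwise seen from above (loosening); starts at 0 to 0.3, stops at 18.85 (three turns). Each turn lifts collar and strap together by 6 mm; the toe clears the lugs after about 1.3 turns. Thread friction about 0.08 N m (1.5 N at the rim); it stays where it is left.
- collar_top (a point): Centre of the collar's upper face, on its axis above fixture x = +80, y = -55 mm. Steel disc 104 mm across its 24 upright ridges (2.5 mm deep), 34 mm tall, too wide to grip. Rim from z = 48 to 82 mm when tight, 60 to 94 mm after two turns. A dark index bar on top, 23 to 45 mm from the axis, turns with it and lies along its own x axis.
- carriage: Loose white plastic carriage, 0.35 to 0.7 kg, deck 110 (x) x 180 (y) x 14 mm, 1.8 mm play each side in the track. Origin: centre of underside; axes as the fixture's. Clear tray fixed on it, top 44 mm up. Two lugs on its +x edge at y = -17 and +17 mm, tops 22 mm up. Starts at fixture y = -55 mm, is home at the end stop at y = +57 mm (112 mm travel), slides with a few N.
- push_plate (a point): Centre of the outer (-y) face of the carriage's upright push plate (72 mm wide along x, 16 mm thick, from 26 to 62 mm above the table): carriage y = -90 mm, 44 mm above the table. Push it towards fixture +y.
- spare_trays: Bystander: loose stack of clear plastic trays, 148 by 108 by 63 mm, origin at the centre of its underside. Leave it.
- bowl: Bystander: white ceramic bowl, 100 mm across, 50 mm tall, origin at the centre of its underside. Leave it.
- jar: Bystander: glass jar with a steel cap, 60 mm across, 85 mm tall, origin at the centre of its underside. Leave it.
There are look-alikes about, which are no part of the job. Leave any pink or yellow look-alike of the carriage alone.

How it is judged:
By the outcome, as a careful person would: the job done as asked, in the order asked, and still so for the second after the job is handed in, with the robot touching nothing.
It also fails if it takes over 72 s, if anything falls off the work surface, if the arm or the gripper's body presses on something with over 40 N, if the wrist force passes 120 N, or if a joint passes its speed limit or range.

## Robot

A 7-joint arm with a two-finger parallel gripper is mounted at the origin on the work surface. World frame = base frame: x ahead of the robot, y to its left, z up, the work surface at z = 0. Lengths are in mm, angles in rad, forces in N, time in s.
With the tool pointing down it reaches from about 425 to 950 mm from the base axis. Payload 4.7 kg.
Tool frame: the origin (TCP) lies at the very end of the fingers, on their centre line; the grasp point (between the pads) lies 19 mm behind it; z points along the fingers, y is the line along which they close (so a half turn about z gives the same grasp; the last joint's range is limited). The gripper opens to 85 mm and grips with 20 to 120 N. Pads are 22 mm wide; open, the fingers measure 114 mm over their backs; the gripper's body (76 mm by 85 mm) begins 54 mm behind the grasp point. The pads swing forward as they close: fully open they stand 13 mm farther back than shut.
Start: joints at [1.077, 0.469, -0.049, 1.532, 0.024, 1.141, -0.082], TCP at [302.611, -603.386, 231.335] pointing down, gripper open.
Joint ranges: [-2.59, 2.59], [-0.33, 1.99], [-1.39, 1.29], [0.1, 2.45], [-1.04, 4.18], [0.21, 1.99], [-2.66, 2.66]. Speed limits (rad/s): [2.57, 2.57, 3.14, 3.14, 3.14, 3.14, 3.14].

## Interface

Orientations are given as a unit quaternion [x, y, z, w].
In Python, from workcell import sense, optics, order gives the robot as it stands.
- The arm moves only by the shell command python3 -m handwheel 'ROWS'. ROWS is JSON, a list of rows, each a list of 3 entries, a list of its own where there are three numbers: the turn, a rotation vector about the world's x, y, z in degrees, then the shift along the world's x, y, z in m, then the opening, from -1 (shut) to 1 (fully open). A call has 1 to 10 rows; each row shifts and turns the commanded pose from where the row before left it; what a row does not reach is not made up. A row lasts 1/10 s, in which the tool goes at most 50 mm and 8.59 degrees, less where a joint would pass 70% of its speed; a pose out of reach is approached as far as the arm can. A call is refused whole if a number of a shift passes 0.05 or a number of a turn 8.59, either way. A call with a gripper value outside its range is refused whole. The fingers move at their own pace and stop on an object; the grip force is fixed at half the most. Time passes only in rows, so rows that do not move let the fingers close. It gives the time, the measured TCP pose, the force, the opening and the grip force at its end, in the units of the state.
- sense(): the state, without advancing time (a new reading comes with each control period).
- optics.get_image(name): name is "scene" or "top" or "wrist"; returns the picture (384x512x3 uint8, red, green, blue); there is no depth.
- optics.camera_info(name): a dict with "intrinsics" (3x3 intrinsics, pixels), "R" (3x3) and "t" (3): a world point X has camera coordinates R X + t. Camera axes: x right, y down, z forward; pixel columns grow to the right and rows downward; lengths in mm; the calibration is good to about 2 mm. A picture is of the moment at which its call begins: read the wrist's pose just before it. camera_info takes no time and is no camera call; for the wrist camera it gives the pose at the moment of the call.
- order.finish_job(): hands the job in; it is judged then, once.
The state is a dict: "time": time; "joint_positions": joint angles; "joint_velocities": joint speeds; "tau": joint torques, N m; "eef_pos": TCP position; "tcp_rot": TCP orientation; "wrist_force": force on the tool from outside, world axes, zero at the start; "wrist_torque": the same for the moment, N m; "width": finger opening in mm; "gripper_force": force on a finger pad.
Only numpy, scipy, OpenCV 4.12 (cv2) and the standard library are available. Lean on these libraries where they do the work, as an engineer would, in place of code of your own. Each camera call takes 0.05 s, during which the arm holds its last target. There are 200 camera calls.

## Working session

There is one attempt and no reset: what is moved stays moved. The work goes in short steps, Python scripts to look and compute and a shell command to move; the robot and the scene stay as the last step left them, time stands still between calls to the robot, and variables do not carry over. Pictures are saved under pics/ and viewed, at most 10 in all, crops included, and the job is handed in when it is done.

```bash
mkdir -p pics
python3 - <<'E'
from workcell import sense, optics
import cv2,numpy as np
np.set_printoptions(precision=4,suppress=True)
print(sense())
for n in("scene","top"):
    im=optics.get_image(n); cv2.imwrite(f"pics/{n}0.png",im[:,:,::-1])
    c=optics.camera_info(n); print(n,c)
E
```

```text
{'time': 0.0, 'joint_positions': array([ 1.0771,  0.4694, -0.0486,  1.5337,  0.0241,  1.141 , -0.0823]), 'joint_velocities': array([-0.0001, -0.0007, -0.0013,  0.0009,  0.0006, -0.0006, -0.0006]), 'tau': array([  0.0001, -51.0303,  -0.0468, -23.7713,   0.0106,   0.0076,
         0.    ]), 'eef_pos': array([ 302.2916, -602.8649,  230.2463]), 'tcp_rot': array([ 0.9731,  0.2303, -0.0003, -0.0009]), 'wrist_force': array([-0.1513,  0.3257,  0.8479]), 'wrist_torque': array([0.0302, 0.005 , 0.0731]), 'gripper_force': 0.0, 'width': 85.29842534522096}
scene {'intrinsics': array([[361.6504,   0.    , 256.4065],
       [  0.    , 361.6504, 186.8312],
       [  0.    ,   0.    ,   1.    ]]), 'R': array([[-0.4585,  0.8886,  0.0106],
       [ 0.7639,  0.4002, -0.5062],
       [-0.4541, -0.2241, -0.8623]]), 't': array([ 219.6547, -373.6368, 1152.8153])}
top {'intrinsics': array([[358.7422,   0.    , 257.7986],
       [  0.    , 358.7422, 196.2907],
       [  0.    ,   0.    ,   1.    ]]), 'R': array([[ 0.0033, -1.    , -0.0075],
       [-0.9848, -0.0019, -0.1736],
       [ 0.1736,  0.0079, -0.9848]]), 't': array([ 29.1606, 504.8573, 865.7473])}
```

View pics/top0.png

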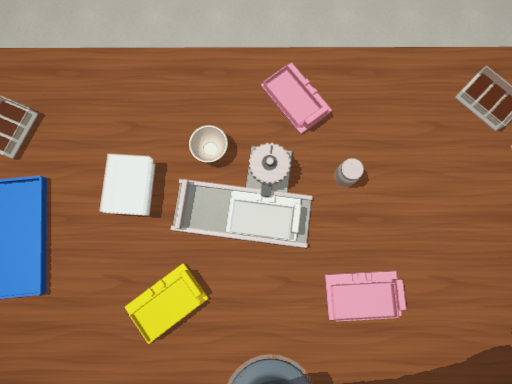

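View pics/scene0.png

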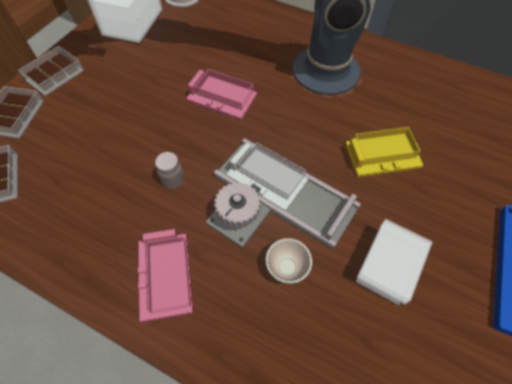

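Run:
```python
import cv2
a=cv2.imread("pics/top0.png")[130:255,160:325]; cv2.imwrite("pics/t1.png",cv2.resize(a,None,fx=4.8,fy=4.8,interpolation=cv2.INTER_CUBIC))
a=cv2.imread("pics/scene0.png")[130:250,200:365]; cv2.imwrite("pics/s1.png",cv2.resize(a,None,fx=4.8,fy=4.8,interpolation=cv2.INTER_CUBIC))
```

```text
(no output)
```

View pics/t1.png

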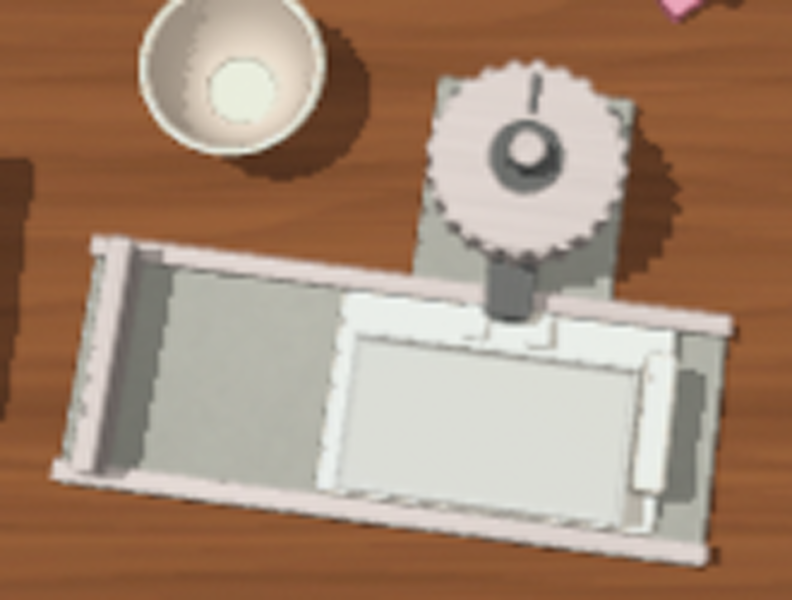

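View pics/s1.png

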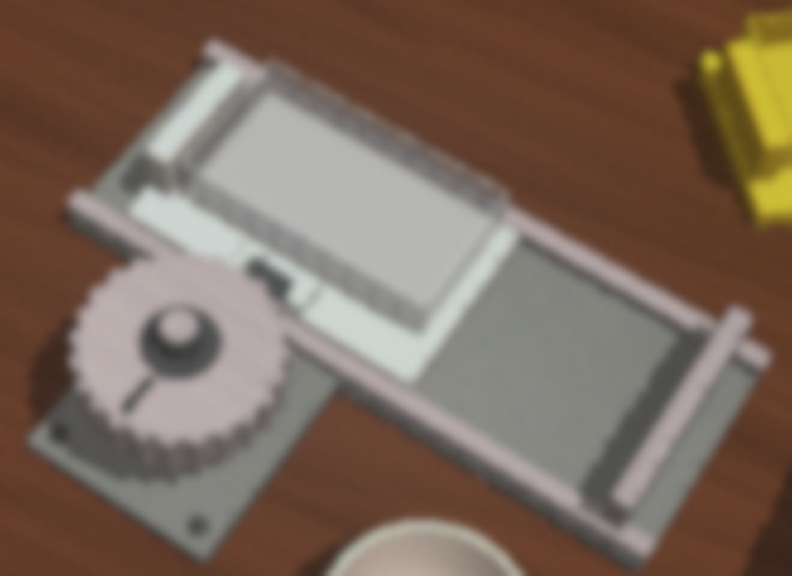

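```bash
cat > h.py <<'E'
import numpy as np, json
from workcell import sense, optics
from scipy.optimize import least_squares
def proj(n,X):
    c=optics.camera_info(n); p=np.asarray(X,float)@np.array(c["R"]).T+np.array(c["t"]); q=p@np.array(c["intrinsics"]).T
    return q[:,:2]/q[:,2:]
def back(n,uv,z):
    c=optics.camera_info(n); R=np.array(c["R"]);K=np.array(c["intrinsics"]);o=-R.T@np.array(c["t"])
    d=R.T@np.linalg.inv(K)@np.array([*uv,1.]); return o+d*(z-o[2])/d[2]
def W(f,P):
    P=np.atleast_2d(np.asarray(P,float)); c,s=np.cos(f[2]),np.sin(f[2])
    return np.c_[f[0]+c*P[:,0]-s*P[:,1], f[1]+s*P[:,0]+c*P[:,1], P[:,2]]
E
python3 - <<'E'
from h import *
np.set_printoptions(precision=3,suppress=True)
P=[(23,175,23),(23,-175,23),(-113,175,23),(-113,-175,23),(80,-55,100)]
T=np.array([(95,236),(734,317),(52,470),(706,555),(528,147)])/4.8+[160,130]
S=np.array([(648,548),(70,200),(770,352),(212,42),(180,325)])/4.8+[200,130]
def r(f): return np.r_[(proj("top",W(f,P))-T).ravel(),(proj("scene",W(f,P))-S).ravel()]
s=least_squares(r,[600,0,0],loss="soft_l1"); f=s.x; print(f,np.degrees(f[2])); print(r(f).reshape(-1,2))
json.dump(list(f),open("f.json","w"))
for nm,p in dict(collar=(80,-55,82),plate=(-45,-145,44),home_plate=(-45,-33,44),stop=(-45,147,32)).items(): print(nm,W(f,[p])[0])
a=back("top",(160+535/4.8,130+112/4.8),85);b=back("top",(160+538/4.8,130+75/4.8),85);c=W(f,[(80,-55,82)])[0]
for q in(a,b): d=(q-c)[:2]; print("index",np.hypot(*d),np.degrees(np.arctan2(d[1],d[0])-f[2]))
print("bowl",back("top",(160+232/4.8,130+66/4.8),50),"jar",back("top",(352,170),85))
E
```

```text
[510.536  67.296  -0.125] -7.187517001903427
[[-0.967 -0.563]
 [-1.225 -0.76 ]
 [-0.833  2.15 ]
 [-0.908  2.134]
 [-0.801 -0.139]
 [-1.321  1.293]
 [-1.828  0.204]
 [-0.291 -1.019]
 [-0.523 -1.434]
 [-1.052 -0.852]]
collar [583.026   2.719  82.   ]
plate [447.748 -70.935  44.   ]
home_plate [461.761  40.185  44.   ]
stop [484.282 218.771  32.   ]
index 23.288819776815455 -7.725015338248716
index 43.033778074628046 -2.9990462179642687
bowl [641.698 159.004  50.   ] jar [ 563.405 -200.258   85.   ]
```

```bash
python3 -m handwheel '[[[0,0,-8.45],[0.022,0.044,0.005],-1],[[0,0,-8.45],[0.022,0.044,0.005],-1],[[0,0,-8.45],[0.022,0.044,0.005],-1],[[0,0,-8.45],[0.022,0.044,0.005],-1],[[0,0,0],[0.022,0.044,0.005],-1],[[0,0,0],[0.022,0.044,0.005],-1],[[0,0,0],[0.022,0.044,0],-1],[[0,0,0],[0.022,0.044,0],-1],[[0,0,0],[0.022,0.044,0],-1],[[0,0,0],[0.0,0.0,0],-1]]'
python3 - <<'E'
from h import *
import cv2
s=sense(); print(s['eef_pos'],s['tcp_rot'],s['width'],s['joint_positions'])
cv2.imwrite("pics/w0.png",optics.get_image("wrist")[:,:,::-1])
f=json.load(open("f.json")); print(proj("wrist",W(f,[(80,-55,82),(80,-55,100)])))
E
```

```text
time: 1.1
eef_pos: [503.4, -199.8, 261.1]
tcp_rot: [0.999, -0.054, 0.001, -0.002]
wrist_force: [-0.4, -0.5, 0.4]
width: 0.0
gripper_force: 0.0
[ 503.35813458 -199.80030979  261.10878231] [ 9.98523258e-01 -5.42852918e-02  5.77709368e-04 -2.01923872e-03] 0.02566655118302137 [ 0.42148727  0.23098203 -0.14225858  1.80790362  0.03164103  1.10495027
 -1.41067245]
[[ 73.73976676 127.94157063]
 [ 63.04363946 128.31718507]]
```

View pics/w0.png

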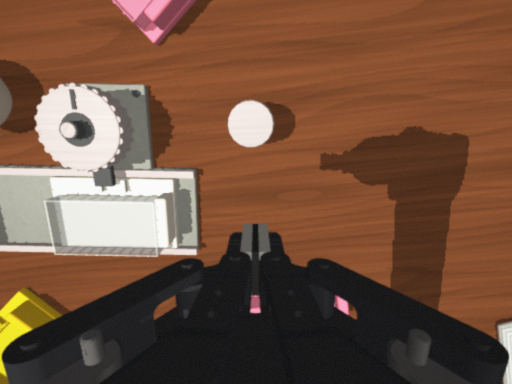

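```bash
python3 -m handwheel '[[[0,0,0],[0.022,0.035,-0.02],-1],[[0,0,0],[0.022,0.035,-0.02],-1],[[0,0,0],[0.022,0.035,-0.02],-1],[[0,0,0],[0,0,0],-1],[[0,0,0],[0,0,0],-1]]'
python3 - <<'E'
from h import *
import cv2
s=sense(); print(s['eef_pos'],s['tcp_rot'])
cv2.imwrite("pics/w1.png",optics.get_image("wrist")[:,:,::-1])
f=json.load(open("f.json")); print(proj("wrist",W(f,[(80,-55,82),(80,-55,100)])),proj("wrist",[s['eef_pos']]),optics.camera_info("wrist"))
E
```

```text
time: 1.65
eef_pos: [565.6, -104.0, 200.2]
tcp_rot: [0.998, -0.061, -0.001, 0.0]
wrist_force: [-0.7, -0.5, 0.5]
width: 0.0
gripper_force: 0.0
[ 565.64331769 -104.02190751  200.20175469] [ 9.98145935e-01 -6.08540125e-02 -1.17163478e-03  3.28842486e-04]
[[147.56323608 183.9874273 ]
 [140.13752338 188.32926423]] [[254.6783405  237.02438455]] {'intrinsics': array([[265.75495711,   0.        , 254.89141873],
       [  0.        , 265.75495711, 193.17997589],
       [  0.        ,   0.        ,   1.        ]]), 'R': array([[-1.22383934e-01, -9.92482599e-01,  6.81318597e-04],
       [-9.58073633e-01,  1.18320070e-01,  2.60950713e-01],
       [-2.59069656e-01,  3.12834215e-02, -9.65351885e-01]]), 't': array([-34.27507326, 527.58905499, 498.20595771])}
```

View pics/w1.png

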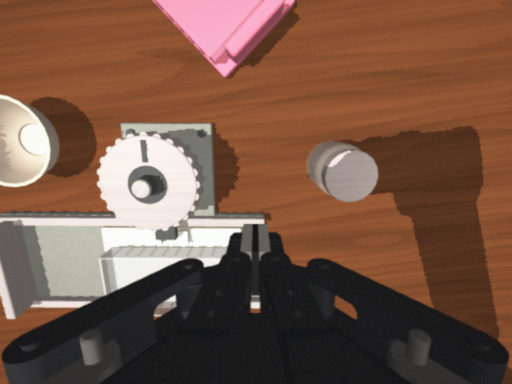

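```bash
python3 -m handwheel '[[[0,0,0],[0.0065,0.008,-0.045],-1],[[0,0,0],[0.0065,0.008,-0.045],-1],[[0,0,0],[0.0065,0.01,-0.045],-1],[[0,0,0],[0,0,0],-1],[[0,0,0],[0,0,0],-1]]'; python3 -m handwheel '[[[0,0,0],[0.0005,0.004,0],-1],[[0,0,0],[0.0005,0.004,0],-1],[[0,0,0],[0,0,0],-1]]';python3 -m handwheel '[[[0,0,0],[0.0005,0.004,0],-1],[[0,0,0],[0,0,0],-1]]';python3 -m handwheel '[[[0,0,0],[0.0005,0.004,0],-1],[[0,0,0],[0,0,0],-1]]'
```

```text
time: 2.2
eef_pos: [585.5, -79.5, 66.9]
tcp_rot: [0.998, -0.062, -0.0, 0.001]
wrist_force: [1.1, -0.1, 0.7]
width: -0.1
gripper_force: 0.0
time: 2.5
eef_pos: [587.9, -69.0, 68.4]
tcp_rot: [0.998, -0.061, 0.002, -0.0]
wrist_force: [-0.1, 0.4, 0.0]
width: 0.1
gripper_force: 0.0
time: 2.7
eef_pos: [587.5, -64.6, 66.9]
tcp_rot: [0.998, -0.061, 0.001, -0.0]
wrist_force: [0.1, -0.1, -0.1]
width: 0.1
gripper_force: 0.0
time: 2.9
eef_pos: [587.7, -61.8, 66.3]
tcp_rot: [0.998, -0.061, 0.0, 0.001]
wrist_force: [-0.3, -0.1, 0.6]
width: -0.0
gripper_force: 0.6
```

```bash
for i in 1 2 3; do python3 -m handwheel '[[[0,0,0],[0.0,0.003,0],-1],[[0,0,0],[0,0,0],-1]]' | grep -E "eef|wrist_f"; done
```

```text
eef_pos: [587.7, -61.3, 66.3]
wrist_force: [-0.2, -6.3, 0.8]
eef_pos: [587.7, -61.0, 66.4]
wrist_force: [-0.7, -10.3, 0.9]
eef_pos: [587.8, -60.6, 66.5]
wrist_force: [0.1, -15.4, 2.4]
```

```bash
cat > path.py <<'E'
from h import *
f=json.load(open("f.json"))
hx,hy,R,N=11,10,44,40
P=[]
for q,(sx,sy) in enumerate([(1,-1),(1,1),(-1,1),(-1,-1)]):
    for a in np.radians(np.linspace(-90,0,91)+90*q): P.append((sx*hx+R*np.cos(a),sy*hy+R*np.sin(a)))
P=np.array(P+[P[0]]); s=np.r_[0,np.cumsum(np.hypot(*np.diff(P,axis=0).T))]
t=np.linspace(0,s[-1],N+1); Q=np.c_[np.interp(t,s,P[:,0]),np.interp(t,s,P[:,1])]
Wd=W([0,0,f[2]],np.c_[Q,0*t]); d=np.diff(np.round(Wd[:,:2],1),axis=0)/1000
for i,r in enumerate(d):
    print(f"[[0,0,0],[{r[0]:.4f},{r[1]:.4f},0.0001],-1],",end="\n" if i%10==9 else "")
E
python3 path.py
```

```text
[[0,0,0],[0.0090,-0.0002,0.0001],-1],[[0,0,0],[0.0088,0.0017,0.0001],-1],[[0,0,0],[0.0083,0.0034,0.0001],-1],[[0,0,0],[0.0075,0.0050,0.0001],-1],[[0,0,0],[0.0063,0.0064,0.0001],-1],[[0,0,0],[0.0048,0.0076,0.0001],-1],[[0,0,0],[0.0033,0.0084,0.0001],-1],[[0,0,0],[0.0015,0.0089,0.0001],-1],[[0,0,0],[0.0011,0.0089,0.0001],-1],[[0,0,0],[0.0011,0.0089,0.0001],-1],
[[0,0,0],[0.0000,0.0090,0.0001],-1],[[0,0,0],[-0.0018,0.0088,0.0001],-1],[[0,0,0],[-0.0036,0.0083,0.0001],-1],[[0,0,0],[-0.0052,0.0073,0.0001],-1],[[0,0,0],[-0.0065,0.0062,0.0001],-1],[[0,0,0],[-0.0077,0.0047,0.0001],-1],[[0,0,0],[-0.0085,0.0030,0.0001],-1],[[0,0,0],[-0.0089,0.0014,0.0001],-1],[[0,0,0],[-0.0089,0.0011,0.0001],-1],[[0,0,0],[-0.0090,0.0012,0.0001],-1],
[[0,0,0],[-0.0090,0.0002,0.0001],-1],[[0,0,0],[-0.0088,-0.0017,0.0001],-1],[[0,0,0],[-0.0083,-0.0034,0.0001],-1],[[0,0,0],[-0.0075,-0.0050,0.0001],-1],[[0,0,0],[-0.0063,-0.0064,0.0001],-1],[[0,0,0],[-0.0048,-0.0076,0.0001],-1],[[0,0,0],[-0.0033,-0.0084,0.0001],-1],[[0,0,0],[-0.0015,-0.0089,0.0001],-1],[[0,0,0],[-0.0011,-0.0089,0.0001],-1],[[0,0,0],[-0.0011,-0.0089,0.0001],-1],
[[0,0,0],[0.0000,-0.0090,0.0001],-1],[[0,0,0],[0.0018,-0.0088,0.0001],-1],[[0,0,0],[0.0036,-0.0083,0.0001],-1],[[0,0,0],[0.0052,-0.0073,0.0001],-1],[[0,0,0],[0.0065,-0.0062,0.0001],-1],[[0,0,0],[0.0077,-0.0047,0.0001],-1],[[0,0,0],[0.0085,-0.0030,0.0001],-1],[[0,0,0],[0.0089,-0.0014,0.0001],-1],[[0,0,0],[0.0089,-0.0011,0.0001],-1],[[0,0,0],[0.0090,-0.0012,0.0001],-1],
```

```bash
cat > idx.py <<'E'
from h import *
import cv2,sys
# dark bar search on collar top: mean grey along r=25..43 per angle (fixture deg), several heights
f=np.array(json.load(open("f.json"))); z=float(sys.argv[1]); c=np.array([584,1,z])
A=np.arange(0,360,3); r=np.linspace(26,42,9)
for n in sys.argv[2:]:
    g=cv2.cvtColor(optics.get_image(n),cv2.COLOR_RGB2GRAY).astype(np.float32)
    X=np.array([c+[q*np.cos(np.radians(a)+f[2]),q*np.sin(np.radians(a)+f[2]),3] for a in A for q in r])
    p=proj(n,X).astype(np.float32); v=cv2.remap(g,p[:,0].reshape(len(A),-1),p[:,1].reshape(len(A),-1),cv2.INTER_LINEAR).mean(1)
    o=np.argsort(v)[:6]; print(n,"median",np.median(v),[(int(A[i]),int(v[i])) for i in o])
E
python3 idx.py 82 scene top
python3 -m handwheel '[[[0,0,0],[0.0090,-0.0002,0.0001],-1],[[0,0,0],[0.0088,0.0017,0.0001],-1],[[0,0,0],[0.0083,0.0034,0.0001],-1],[[0,0,0],[0.0075,0.0050,0.0001],-1],[[0,0,0],[0.0063,0.0064,0.0001],-1],[[0,0,0],[0.0048,0.0076,0.0001],-1],[[0,0,0],[0.0033,0.0084,0.0001],-1],[[0,0,0],[0.0015,0.0089,0.0001],-1],[[0,0,0],[0.0011,0.0089,0.0001],-1],[[0,0,0],[0.0011,0.0089,0.0001],-1]]'
python3 idx.py 82 scene top; python3 -c "
from workcell import optics;import cv2;cv2.imwrite('pics/s2.png',optics.get_image('scene')[100:280,150:400,::-1].repeat(3,0).repeat(3,1))"
```

```text
scene median 181.06337 [(258, 58), (255, 59), (261, 60), (252, 61), (264, 62), (267, 66)]
top median 212.38776 [(315, 40), (312, 43), (303, 44), (318, 49), (300, 49), (306, 50)]
time: 4.6
eef_pos: [646.0, 5.1, 68.6]
tcp_rot: [0.998, -0.062, 0.007, 0.0]
wrist_force: [11.5, -3.3, -4.4]
width: -0.1
gripper_force: 5.7
scene median 93.18343 [(333, 35), (15, 35), (339, 35), (342, 35), (345, 35), (336, 35)]
top median 136.74919 [(15, 78), (213, 79), (210, 80), (216, 81), (12, 81), (219, 83)]
```

View pics/s2.png

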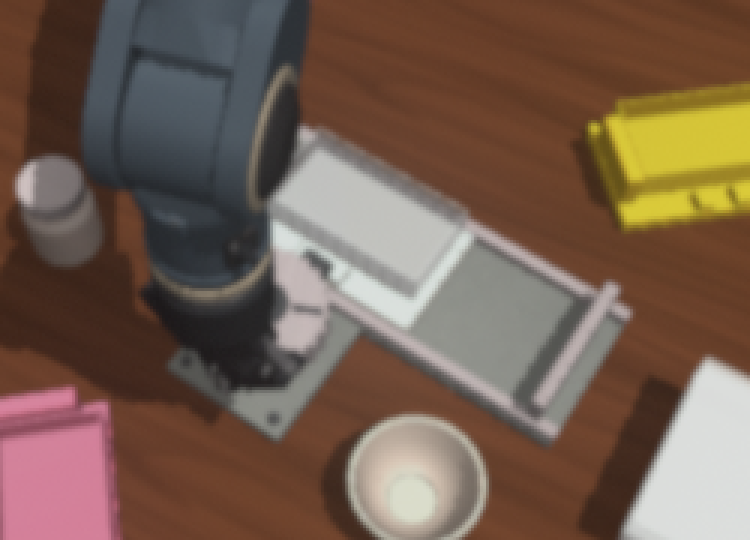

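```bash
python3 -m handwheel '[[[0,0,0],[0.0000,0.0090,0.0001],-1],[[0,0,0],[-0.0018,0.0088,0.0001],-1],[[0,0,0],[-0.0036,0.0083,0.0001],-1],[[0,0,0],[-0.0052,0.0073,0.0001],-1],[[0,0,0],[-0.0065,0.0062,0.0001],-1],[[0,0,0],[-0.0077,0.0047,0.0001],-1],[[0,0,0],[-0.0085,0.0030,0.0001],-1],[[0,0,0],[-0.0089,0.0014,0.0001],-1],[[0,0,0],[-0.0089,0.0011,0.0001],-1],[[0,0,0],[-0.0090,0.0012,0.0001],-1]]'
python3 idx.py 84 scene top
python3 -c "
from workcell import optics;import cv2,numpy as np
a=optics.get_image('scene')[150:250,200:300,::-1].repeat(4,0).repeat(4,1);b=optics.get_image('top')[115:215,220:320,::-1].repeat(4,0).repeat(4,1);cv2.imwrite('pics/s3.png',np.hstack([a,b]))"
```

```text
time: 5.75
eef_pos: [581.9, 67.1, 70.1]
tcp_rot: [0.998, -0.058, 0.004, -0.006]
wrist_force: [1.7, 11.9, 3.6]
width: -0.1
gripper_force: 5.8
scene median 116.121475 [(165, 33), (168, 33), (171, 33), (162, 33), (156, 33), (159, 33)]
top median 111.117355 [(309, 93), (303, 93), (306, 93), (312, 93), (300, 94), (315, 94)]
```

View pics/s3.png

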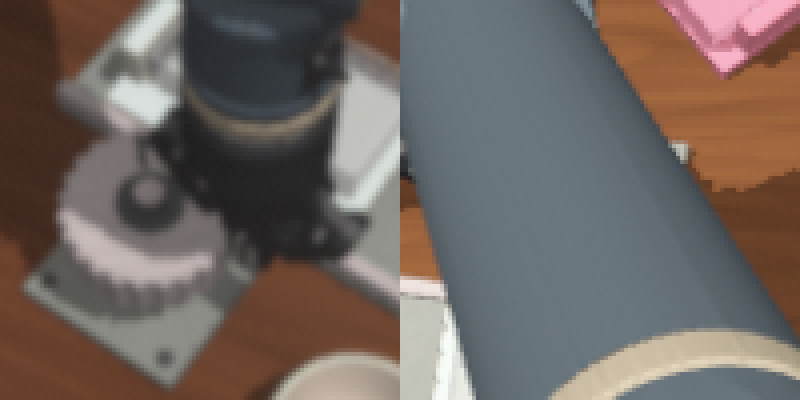

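```bash
python3 -m handwheel '[[[0,0,0],[-0.0090,0.0002,0.0001],-1],[[0,0,0],[-0.0088,-0.0017,0.0001],-1],[[0,0,0],[-0.0083,-0.0034,0.0001],-1],[[0,0,0],[-0.0075,-0.0050,0.0001],-1],[[0,0,0],[-0.0063,-0.0064,0.0001],-1],[[0,0,0],[-0.0048,-0.0076,0.0001],-1],[[0,0,0],[-0.0033,-0.0084,0.0001],-1],[[0,0,0],[-0.0015,-0.0089,0.0001],-1],[[0,0,0],[-0.0011,-0.0089,0.0001],-1],[[0,0,0],[-0.0011,-0.0089,0.0001],-1]]'
python3 -m handwheel '[[[0,0,0],[0.0000,-0.0090,0.0001],-1],[[0,0,0],[0.0018,-0.0088,0.0001],-1],[[0,0,0],[0.0036,-0.0083,0.0001],-1],[[0,0,0],[0.0052,-0.0073,0.0001],-1],[[0,0,0],[0.0065,-0.0062,0.0001],-1],[[0,0,0],[0.0077,-0.0047,0.0001],-1],[[0,0,0],[0.0085,-0.0030,0.0001],-1],[[0,0,0],[0.0089,-0.0014,0.0001],-1],[[0,0,0],[0.0089,-0.0011,0.0001],-1],[[0,0,0],[0.0090,-0.0012,0.0001],-1]]'
python3 idx.py 89 scene top wrist
```

```text
time: 6.95
eef_pos: [519.9, 1.7, 68.4]
tcp_rot: [0.998, -0.059, -0.008, -0.0]
wrist_force: [-14.1, 3.0, 13.0]
width: -0.3
gripper_force: 7.5
time: 7.95
eef_pos: [585.8, -61.5, 69.5]
tcp_rot: [0.998, -0.064, -0.002, 0.005]
wrist_force: [-0.7, -12.3, 0.0]
width: 0.4
gripper_force: 6.2
scene median 182.1441 [(261, 57), (258, 58), (264, 58), (255, 59), (267, 60), (252, 60)]
top median 212.53342 [(312, 41), (303, 42), (315, 43), (306, 44), (300, 45), (309, 46)]
wrist median 113.328125 [(213, 24), (216, 24), (210, 25), (207, 25), (204, 25), (126, 25)]
```

```bash
sed -i 's/^    o=.*/    print(n,[(int(a),int(x)) for a,x in zip(A,v) if x<0.93*np.median(v)])/' idx.py; python3 idx.py 89 scene top
```

```text
scene [(84, 165), (87, 145), (90, 126), (93, 122), (96, 138), (99, 158), (219, 155), (222, 135), (225, 116), (228, 105), (231, 101), (234, 102), (237, 101), (240, 97), (243, 90), (246, 78), (249, 67), (252, 60), (255, 57), (258, 56), (261, 55), (264, 54), (267, 54), (270, 55), (273, 58), (276, 65), (279, 73), (282, 84), (285, 96), (288, 109), (291, 122), (294, 131), (297, 137), (300, 140), (303, 144), (306, 149), (309, 157), (312, 167)]
top [(0, 127), (3, 168), (87, 193), (90, 153), (93, 119), (96, 143), (99, 179), (273, 180), (276, 167), (279, 151), (282, 131), (285, 105), (288, 90), (291, 74), (294, 66), (297, 53), (300, 45), (303, 42), (306, 44), (309, 45), (312, 41), (315, 44), (318, 55), (321, 67), (324, 72), (327, 66), (330, 58), (333, 63), (336, 72), (339, 79), (342, 85), (345, 89), (348, 93), (351, 99), (354, 103), (357, 104)]
```

```bash
python3 -m handwheel '[[[0,0,0],[0.0090,-0.0002,0.0001],-1],[[0,0,0],[0.0088,0.0017,0.0001],-1],[[0,0,0],[0.0083,0.0034,0.0001],-1],[[0,0,0],[0.0075,0.0050,0.0001],-1],[[0,0,0],[0.0063,0.0064,0.0001],-1],[[0,0,0],[0.0048,0.0076,0.0001],-1],[[0,0,0],[0.0033,0.0084,0.0001],-1],[[0,0,0],[0.0015,0.0089,0.0001],-1],[[0,0,0],[0.0011,0.0089,0.0001],-1],[[0,0,0],[0.0011,0.0089,0.0001],-1]]'
python3 -m handwheel '[[[0,0,0],[0.0000,0.0090,0.0001],-1],[[0,0,0],[-0.0018,0.0088,0.0001],-1],[[0,0,0],[-0.0036,0.0083,0.0001],-1],[[0,0,0],[-0.0052,0.0073,0.0001],-1],[[0,0,0],[-0.0065,0.0062,0.0001],-1],[[0,0,0],[-0.0077,0.0047,0.0001],-1],[[0,0,0],[-0.0085,0.0030,0.0001],-1],[[0,0,0],[-0.0089,0.0014,0.0001],-1],[[0,0,0],[-0.0089,0.0011,0.0001],-1],[[0,0,0],[-0.0090,0.0012,0.0001],-1]]' | grep -E "time|eef|force"
python3 idx.py 93 scene
sed 's#optics.get_image(n),cv2.COLOR_RGB2GRAY#cv2.imread(f"pics/{n}0.png"),cv2.COLOR_BGR2GRAY#' idx.py > idx0.py; python3 idx0.py 82 scene top
```

```text
time: 9.2
eef_pos: [646.0, 5.0, 72.3]
tcp_rot: [0.998, -0.062, 0.007, 0.0]
wrist_force: [12.0, -1.8, -6.0]
width: -0.2
gripper_force: 6.0
time: 10.2
eef_pos: [581.9, 67.6, 74.1]
wrist_force: [1.5, 12.6, 3.9]
gripper_force: 6.1
scene [(99, 105), (102, 97), (105, 83), (108, 67), (111, 53), (114, 44), (117, 39), (120, 37), (123, 35), (126, 36), (129, 37), (132, 38), (135, 38), (138, 38), (141, 36), (144, 35), (147, 34), (150, 33), (153, 32), (156, 32), (159, 32), (162, 32), (165, 32), (168, 33), (171, 34), (174, 36), (177, 39), (180, 41), (183, 42), (186, 41), (189, 39), (192, 38), (195, 38), (198, 40), (201, 43), (204, 49), (207, 58), (210, 71), (213, 86), (216, 99), (309, 98), (312, 89), (315, 86), (318, 93)]
scene [(0, 143), (3, 121), (6, 114), (9, 127), (12, 148)]
top [(0, 129), (3, 134), (6, 169), (9, 197), (357, 167)]
```

```bash
python3 -m handwheel '[[[0,0,0],[-0.0090,0.0002,0.0001],-1],[[0,0,0],[-0.0088,-0.0017,0.0001],-1],[[0,0,0],[-0.0083,-0.0034,0.0001],-1],[[0,0,0],[-0.0075,-0.0050,0.0001],-1],[[0,0,0],[-0.002,-0.002,0],-1],[[0,0,0],[-0.015,0.023,0],-1],[[0,0,0],[-0.015,0.023,0.005],-1],[[0,0,0],[-0.01,0.0,0.04],-1],[[0,0,0],[-0.02,-0.005,0.04],-1],[[0,0,0],[-0.03,-0.01,0.02],-1]]'
python3 -m handwheel '[[[0,0,0],[-0.03,-0.035,0.0],-1],[[0,0,0],[-0.02,-0.04,0.0],-1],[[0,0,0],[-0.01,-0.045,0.0],-1],[[0,0,0],[0,-0.045,0.0],-1],[[0,0,0],[0,0,0],-1],[[0,0,0],[0,0,0],-1]]'
python3 idx.py 94 scene top wrist
```

```text
time: 11.25
eef_pos: [455.5, 78.7, 180.6]
tcp_rot: [0.998, -0.06, 0.003, -0.001]
wrist_force: [0.3, 0.1, 0.6]
width: 0.2
gripper_force: 0.0
time: 11.85
eef_pos: [393.7, -88.4, 177.7]
tcp_rot: [0.998, -0.062, 0.0, -0.0]
wrist_force: [-0.4, 0.9, -0.7]
width: 0.3
gripper_force: 0.0
scene [(3, 152), (6, 128), (9, 115), (12, 126), (15, 147), (18, 165)]
top [(0, 170), (3, 128), (6, 129), (9, 160), (12, 190)]
wrist []
```

```bash
python3 -m handwheel '[[[0,0,0],[0.025,-0.012,0],-1],[[0,0,0],[0.025,-0.012,0],-1],[[0,0,0],[0,0,-0.045],-1],[[0,0,0],[0,0,-0.045],-1],[[0,0,0],[0,0,-0.042],-1],[[0,0,0],[0,0,0],-1],[[0,0,0],[0,0,0],-1]]'
python3 -m handwheel '[[[0,0,0],[0.001,0.008,0],-1],[[0,0,0],[0.001,0.008,0],-1],[[0,0,0],[0.001,0.008,0],-1],[[0,0,0],[0.001,0.008,0],-1],[[0,0,0],[0.001,0.008,0],-1],[[0,0,0],[0,0,0],-1]]'
```

```text
time: 12.7
eef_pos: [443.9, -111.1, 45.8]
tcp_rot: [0.998, -0.06, -0.001, -0.0]
wrist_force: [1.0, 0.3, 0.3]
width: 0.1
gripper_force: 0.0
time: 13.3
eef_pos: [449.9, -72.7, 46.9]
tcp_rot: [0.998, -0.061, 0.002, 0.001]
wrist_force: [-0.3, -3.5, 2.3]
width: -0.2
gripper_force: 1.6
```

```bash
python3 -m handwheel '[[[0,0,0],[0.001,0.008,0],-1],[[0,0,0],[0.001,0.008,0],-1],[[0,0,0],[0.001,0.008,0],-1],[[0,0,0],[0.001,0.008,0],-1],[[0,0,0],[0.001,0.008,0],-1],[[0,0,0],[0.001,0.008,0],-1],[[0,0,0],[0.001,0.008,0],-1],[[0,0,0],[0.001,0.008,0],-1],[[0,0,0],[0.001,0.008,0],-1],[[0,0,0],[0.001,0.008,0],-1]]'
for i in 1 2 ; do python3 -m handwheel '[[[0,0,0],[0.0006,0.005,0],-1],[[0,0,0],[0.0006,0.005,0],-1],[[0,0,0],[0,0,0],-1]]' | grep -E "eef|wrist_f"; done
```

```text
time: 14.3
eef_pos: [459.2, 5.0, 46.8]
tcp_rot: [0.998, -0.062, 0.001, 0.002]
wrist_force: [-0.8, -10.0, 8.6]
width: 0.5
gripper_force: 5.2
eef_pos: [460.4, 16.1, 46.7]
wrist_force: [-0.0, -8.1, 5.0]
eef_pos: [461.5, 26.1, 46.5]
wrist_force: [-0.2, -6.8, 5.9]
```

```bash
for i in 1 2 3; do python3 -m handwheel '[[[0,0,0],[0.0005,0.004,0],-1],[[0,0,0],[0,0,0],-1],[[0,0,0],[0,0,0],-1]]' | grep -E "eef|wrist_f"; done
```

```text
eef_pos: [461.4, 27.2, 46.5]
wrist_force: [-1.7, -13.0, 8.5]
eef_pos: [461.2, 27.5, 46.5]
wrist_force: [-2.4, -22.7, 11.0]
eef_pos: [461.0, 27.8, 46.5]
wrist_force: [-3.4, -30.5, 15.4]
```

```bash
python3 -m handwheel '[[[0,0,0],[-0.0015,-0.012,0],-1],[[0,0,0],[-0.004,-0.03,0],-1],[[0,0,0],[-0.005,-0.035,0],-1],[[0,0,0],[0,-0.01,0.045],-1],[[0,0,0],[0,-0.01,0.045],-1],[[0,0,0],[-0.01,-0.04,0.02],-1],[[0,0,0],[0,-0.045,0.02],-1],[[0,0,0],[0,-0.045,0.0],-1],[[0,0,0],[0,0,0],-1],[[0,0,0],[0,0,0],-1]]'
python3 idx.py 94 scene top
python3 -c "
from workcell import optics;import cv2
cv2.imwrite('pics/t9.png',cv2.resize(optics.get_image('top')[125:255,150:325,::-1],None,fx=4.5,fy=4.5))"
```

```text
time: 16.8
eef_pos: [441.9, -187.1, 175.7]
tcp_rot: [0.998, -0.062, 0.0, -0.0]
wrist_force: [0.2, 0.7, -0.3]
width: -0.2
gripper_force: 0.0
scene [(3, 152), (6, 127), (9, 114), (12, 125), (15, 147), (18, 165)]
top [(0, 170), (3, 129), (6, 130), (9, 161), (12, 191)]
```

View pics/t9.png

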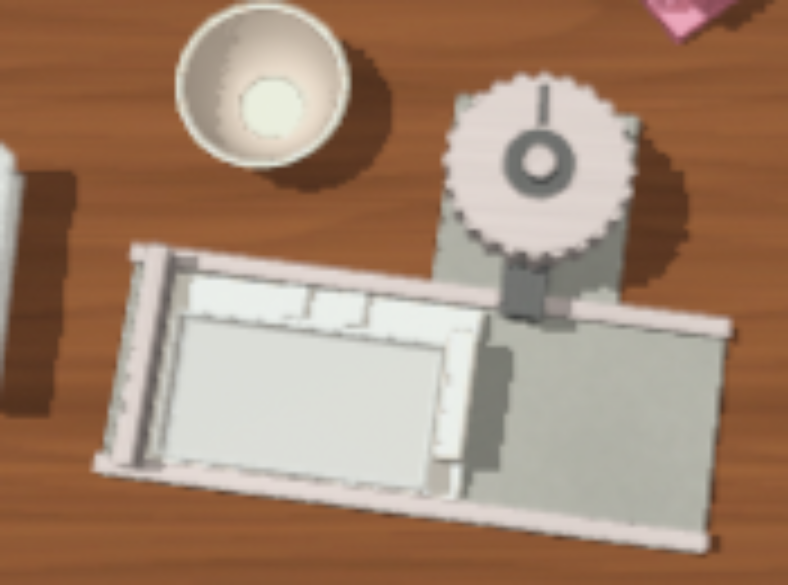

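```bash
python3 -c "
from h import *
f=np.array(json.load(open('f.json')))
P=[(10,147,26),(10,-33,26),(-9,-33,62),(-81,-33,62),(10,147,52)]
print((proj('top',W(f,P))-[150,125])*4.5); print((proj('top',W(f,[(23,175,23),(23,-175,23)]))-[150,125])*4.5)"
```

```text
[[172.43302585 267.76953375]
 [480.49400856 306.55999357]
 [475.39090166 328.23766202]
 [458.28223556 457.51225799]
 [163.28909014 258.26764729]]
[[129.70963055 241.21571148]
 [727.61074348 316.26692088]]
```

```bash
python3 -c "
from workcell import order;print(order.finish_job())"
```

```text
the job is handed in; nothing more can be done
None
```

The collar is turned two full turns counter-clockwise (about 3–4° over, by the index bar), the carriage is pushed home until it stopped hard against the end stop, the hand is clear, and the job was handed in at about 17 s.

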